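# Call up carrier 16 of the storage carousel and hold the travel switch

### The job

Call carrier 16 of the storage carousel: with the travel switch parked, press 1, then 6, then enter on the keypad (telephone layout, enter at the near right), each key right down and released before the next, and no other key. Then turn the switch handle clockwise past its two click stops into the sprung travel position and keep it there for two seconds; finish while the gripper still holds it fully turned against its spring. Leave the stop button and the things lying around alone.

Things in the scene. Friction and masses are not known exactly. Their poses are not given: they have to be found in the camera images.
- keypad: fixed grey desk keypad, 181 (x) x 132 mm (y). Origin under its centre on the counter; x away from the operator (robot side) to the dark display, y to his left. Face rises 10 deg away from him: 30 mm high at the near edge, 46 centre, 62 far. 12 equal white 22 mm keys, no figures, telephone order: far row 1 2 3 left to right, 4 5 6, 7 8 9, nearest row clear 0 enter. Key tops 8 mm above the face.
- switch_box: fixed grey switch box, 190 mm (its x, away from the operator) by 116 mm (its y, to his left), lid level, 70 mm above the counter. Origin under its centre, on the counter. On the lid: the travel switch, its upright axis 38 mm beyond the centre (+x), and a mushroom stop button, its axis 52 mm before the centre (-x).
- handle: black wing handle of the travel switch: bar 13 mm wide, 64 long, from 11 to 33 mm above the lid, over a hub disc (45 mm across, top 13 mm above the lid). Origin on the turning axis, at lid height (70 mm); x along the bar to its long end with the white line, 40 mm from the axis (24 mm behind it). Parked it points along the box's +x. Pinch it across, or push its long end.
- dial (a joint): switch angle, rad, growing clockwise seen from above: 0 parked (start), click stops at 0.52 (lights) and 1.01 (ready), sprung travel position against the hard stop at 1.48 (85 deg); travel counts from 1.36 on. A click takes about 0.07 N m to pass; beyond the second a spring of 0.14 to 0.18 N m works against the turn and throws the switch back to the second click stop when let go.
- stop_button (a joint): red mushroom stop button on the switch box, 38 mm across, top 24 mm above the lid: travel downwards, m, 0 up, 0.004 down; leave alone.
- key_1_top (a point): centre of the top of key 1 (far row, left), +32 mm up the face and +34 mm to the left from the face's centre; keys are at 34 mm pitch. Moves down with the key; z square to the face, x up the face away from the operator.
- key_6_top (a point): centre of the top of key 6 (second row, right), -2 mm up the face and -34 mm to the left from the face's centre; keys are at 34 mm pitch. Moves down with the key; z square to the face, x up the face away from the operator.
- key_enter_top (a point): centre of the top of key enter (nearest row, right), -70 mm up the face and -34 mm to the left from the face's centre; keys are at 34 mm pitch. Moves down with the key; z square to the face, x up the face away from the operator.
- key_1 (a joint): travel of key 1 (far row, left), m: 0 up, 0.005 fully down; spring return, 1.3 N to start it, 4.3 N to reach the bottom; it counts as pressed from 0.003 on.
- key_2 (a joint): travel of key 2 (far row, middle), m: 0 up, 0.005 fully down; springs like key 1.
- key_3 (a joint): travel of key 3 (far row, right), m: 0 up, 0.005 fully down; springs like key 1.
- key_4 (a joint): travel of key 4 (second row, left), m: 0 up, 0.005 fully down; springs like key 1.
- key_5 (a joint): travel of key 5 (second row, middle), m: 0 up, 0.005 fully down; springs like key 1.
- key_6 (a joint): travel of key 6 (second row, right), m: 0 up, 0.005 fully down; springs like key 1.
- key_7 (a joint): travel of key 7 (third row, left), m: 0 up, 0.005 fully down; springs like key 1.
- key_8 (a joint): travel of key 8 (third row, middle), m: 0 up, 0.005 fully down; springs like key 1.
- key_9 (a joint): travel of key 9 (third row, right), m: 0 up, 0.005 fully down; springs like key 1.
- key_clear (a joint): travel of key clear (nearest row, left), m: 0 up, 0.005 fully down; springs like key 1.
- key_0 (a joint): travel of key 0 (nearest row, middle), m: 0 up, 0.005 fully down; springs like key 1.
- key_enter (a joint): travel of key enter (nearest row, right), m: 0 up, 0.005 fully down; springs like key 1.
- scanner: bystander: loose black and grey hand scanner lying on the counter, 180 x 66 x 52 mm; origin under its middle.
- label_roll: bystander: loose roll of paper labels standing on its flat end, 90 mm across, 58 mm high; origin under its centre.
- bin: bystander: loose blue open storage bin, 105 x 165 x 75 mm; origin under its centre.
- carton: bystander: loose small-parts carton, cardboard with an orange band, 85 x 125 x 70 mm; origin under its centre.

How it is judged:
By the outcome, as a careful person would: the job done as asked, in the order asked, and still so for the second after the job is handed in, while the arm keeps its last pose, push and grip.
It also fails if it takes over 58 s, if anything falls off the work surface, if the arm or the gripper's body presses on something with over 40 N, if the wrist force passes 120 N, or if a joint passes its speed limit or range.

### The arm

A 6-joint arm with a two-finger parallel gripper is mounted at the origin on the work surface. World frame = base frame: x ahead of the robot, y to its left, z up, the work surface at z = 0. Lengths are in m, angles in rad, forces in N, time in s.
With the tool pointing down it reaches from about 0.35 to 0.775 m from the base axis. Payload 7.3 kg.
Tool frame: the origin (TCP) lies at the centre of the arm's flange, where the gripper is bolted on; the fingertips stand 178 mm ahead of it and the grasp point (between the pads) lies 159 mm ahead of it; z points along the fingers, y is the line along which they close (so a half turn about z gives the same grasp; the last joint's range is limited). The gripper opens to 92 mm and grips with 3 to 60 N. Pads are 19 mm wide; open, the fingers measure 130 mm over their backs; the gripper's body (75 mm by 190 mm) begins 47 mm behind the grasp point.
Start: joints at [0.994, 0.342, 1.524, -0, 1.275, -0.146], TCP at [0.219, 0.477, 0.405] pointing down, gripper open.
Joint ranges: [-2.53, 2.53], [-0.77, 2.02], [0.04, 2.7], [-1, 4.14], [0.28, 2.66], [-3.11, 3.11]. Speed limits (rad/s): [2.57, 2.57, 3.14, 3.14, 3.14, 3.14].

### API

Orientations are given as [roll, pitch, yaw] about the fixed x, y, z axes, in that order (R = Rz(yaw) Ry(pitch) Rx(roll)).
In Python, from cell import robot gives the robot as it stands.
- The arm moves only by the shell command python3 drive.py 'ROWS' [OPENING] [FORCE]. ROWS is a JSON list of rows, 1 to 8 of them, each of 6 numbers: dx, dy, dz in units of 100 mm, then a rotation vector rx, ry, rz in units of 0.2 rad; each row shifts and turns the commanded pose from where the row before left it, along the tool's axes as they then stand; what a row does not reach is not made up. A row lasts 1/12 s, in which the tool goes at most 0.0417 m and 0.125 rad, less where a joint would pass 70% of its speed; a pose out of reach is approached as far as the arm can. OPENING is the finger opening in m, set as the command begins (- or left out keeps the last). The fingers move at their own pace and stop on an object; FORCE is the grip in N (left out, the last holds). Time passes only in rows, so rows that do not move let the fingers close. It prints the time, the measured TCP pose, the force, the opening and the grip force at its end. Input that does not fit is refused with a message, and nothing moves.
- robot.observe(): the state, without advancing time (a new reading comes with each control period).
- robot.read_camera(name): name is "side" or "top" or "wrist"; returns a dict with "image" (420x560x3 uint8, red, green, blue), "fx", "fy", "cx", "cy" (pixels), "pose" (4x4, takes a point from camera to world coordinates). Camera axes: x right, y down, z forward; pixel columns grow to the right and rows downward; lengths in m; the calibration is good to about 2 mm. A picture is of the moment at which its call begins. There is no depth.
- robot.hand_in(): hands the job in; it is judged then, once.
The state is a dict: "time": time; "qpos": joint angles; "qvel": joint speeds; "joint_efforts": joint torques, N m; "tool_pos": TCP position; "tool_rot": TCP orientation; "contact_force": force on the tool from outside, world axes, zero at the start; "torque": the same for the moment, N m; "opening": finger opening in m; "grip_force": force on a finger pad.
Only numpy, scipy, OpenCV 4.12 (cv2) and the standard library are available. Lean on these libraries where they do the work, as an engineer would, in place of code of your own. Each camera call takes 0.05 s, during which the arm holds its last target. There are 200 camera calls.

## Working session

There is one attempt and no reset: what is moved stays moved. The work goes in short steps, Python scripts to look and compute and a shell command to move; the robot and the scene stay as the last step left them, time stands still between calls to the robot, and variables do not carry over. Pictures are saved under pics/ and viewed, at most 10 in all, crops included, and the job is handed in when it is done.

```bash
ls; mkdir -p pics; python3 - <<'E'
from cell import robot
import cv2,numpy as np
print(robot.observe())
for n in("top","side"):
    c=robot.read_camera(n); cv2.imwrite(f"pics/{n}0.png",c["image"][:,:,::-1]); np.savez(f"pics/{n}0.npz",**c)
    print(n,c["fx"],c["fy"],c["cx"],c["cy"],np.round(c["pose"],3).tolist())
E
```

```text
cell.py
drive.py
pics
{'time': 0.0, 'qpos': array([ 9.93994583e-01,  3.42738880e-01,  1.52502781e+00,  2.18081132e-06,
        1.27537144e+00, -1.45978112e-01]), 'qvel': array([ 1.79454638e-03,  6.10584597e-06,  1.45881381e-03, -3.16300069e-04,
       -2.49099287e-05,  4.86726696e-04]), 'joint_efforts': array([-1.02207236e-03, -4.31235266e+01, -2.44216704e+01,  7.16417818e-02,
        5.61717991e-02, -1.15198509e-04]), 'tool_pos': array([0.21914656, 0.47692915, 0.40403259]), 'tool_rot': array([-3.14006392e+00, -2.26867431e-04,  2.71076821e+00]), 'contact_force': array([ 0.26846467,  0.5021105 , -0.04411975]), 'torque': array([-0.0067723 ,  0.00494741, -0.00308749]), 'grip_force': 0.0, 'opening': 0.09183274533402065}
top 534.689652126357 534.689652126357 289.54909561019934 208.82913326608744 [[-0.012, -0.998, 0.056, 0.486], [-1.0, 0.013, 0.013, -0.006], [-0.013, -0.056, -0.998, 1.611], [0.0, 0.0, 0.0, 1.0]]
side 385.60531358504613 385.60531358504613 279.3810349338515 209.9447339999753 [[0.945, -0.237, 0.226, 0.347], [-0.328, -0.693, 0.642, -0.617], [0.004, -0.68, -0.733, 0.791], [0.0, 0.0, 0.0, 1.0]]
```

View pics/top0.png

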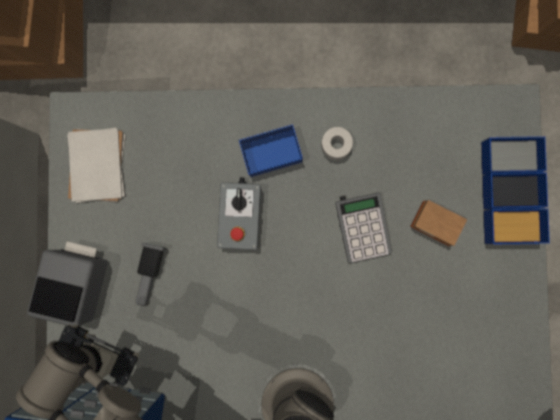

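View pics/side0.png

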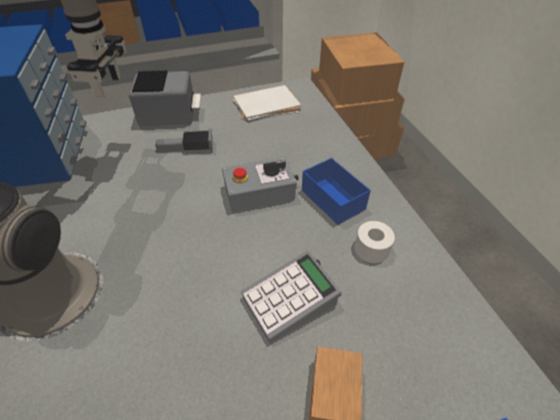

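The top view shows the switch box at about (240,215), with its handle at (239,202) and the stop button at (237,234). The keypad is at (363,230) with its display on the far side at (360,205), and image up is +x. The side view shows the keypad keys around (290,297) and the handle at (272,170).

```bash
cat > h.py <<'E'
import cv2,numpy as np
from cell import robot
def ray(c,u,v):
    d=c["pose"][:3,:3]@np.array([(u-c["cx"])/c["fx"],(v-c["cy"])/c["fy"],1]); return c["pose"][:3,3],d/np.linalg.norm(d)
def plane(c,u,v,z):
    o,d=ray(c,u,v); return o+d*(z-o[2])/d[2]
def tri(obs):
    A=0;b=0;ds=[]
    for c,(u,v) in obs:
        o,d=ray(c,u,v);P=np.eye(3)-np.outer(d,d);A=A+P;b=b+P@o;ds.append((P,o))
    x=np.linalg.solve(A,b); return x,[np.linalg.norm(P@(x-o)) for P,o in ds]
def proj(c,p):
    q=np.linalg.inv(c["pose"])@np.append(p,1); return np.array([c["fx"]*q[0]/q[2]+c["cx"],c["fy"]*q[1]/q[2]+c["cy"]])
def blobs(mask,roi,amin,amax):
    x0,y0,x1,y1=roi;n,l,s,ce=cv2.connectedComponentsWithStats(np.ascontiguousarray(mask[y0:y1,x0:x1]).astype(np.uint8),connectivity=4)
    return [(ce[i]+[x0,y0],s[i]) for i in range(1,n) if amin<=s[i,4]<=amax]
def load(n):
    return {k:v for k,v in np.load(f"pics/{n}.npz").items()}
def snap(n,f):
    c=robot.read_camera(n); cv2.imwrite(f"pics/{f}.png",c["image"][:,:,::-1]); np.savez(f"pics/{f}.npz",**c); return c
E
python3 - <<'E'
from h import *
for n,roi in(("top0",(335,190,395,268)),("side0",(235,250,345,340))):
    c=load(n); im=c["image"].astype(int)
    for th in (150,165,180,195):
        b=blobs(im.min(2)>th,roi,15,400); print(n,th,len(b),[(*np.round(x,1),s[4]) for x,s in b] if len(b)==12 else '')
c=load("top0");s=load("side0")
for (c,roi) in((c,(215,180,265,255)),(s,(215,155,300,205))):
    im=c["image"].astype(int)
    for nm,m in(("red",(im[...,0]>120)&(im[...,1]<90)),("white",im.min(2)>150),("black",im.max(2)<50)):
        print(nm,[(*np.round(x,1),q.tolist()) for x,q in blobs(m,roi,15,900)])
E
```

```text
top0 150 12 [(np.float64(373.2), np.float64(214.9), np.int32(32)), (np.float64(361.8), np.float64(217.5), np.int32(31)), (np.float64(350.5), np.float64(219.9), np.int32(32)), (np.float64(375.5), np.float64(226.4), np.int32(30)), (np.float64(364.3), np.float64(228.7), np.int32(30)), (np.float64(352.7), np.float64(231.2), np.int32(28)), (np.float64(377.7), np.float64(237.5), np.int32(29)), (np.float64(366.5), np.float64(240.1), np.int32(31)), (np.float64(355.1), np.float64(242.6), np.int32(29)), (np.float64(380.1), np.float64(248.7), np.int32(28)), (np.float64(368.7), np.float64(251.2), np.int32(28)), (np.float64(357.6), np.float64(253.8), np.int32(30))]
top0 165 0 
top0 180 0 
top0 195 0 
side0 150 0 
side0 165 0 
side0 180 0 
side0 195 9 
red [(np.float64(236.2), np.float64(233.3), [15, 47, 13, 14, 135])]
white [(np.float64(238.3), np.float64(203.2), [10, 9, 28, 27, 408])]
black [(np.float64(238.9), np.float64(202.9), [19, 17, 11, 13, 100])]
red [(np.float64(239.2), np.float64(172.1), [18, 13, 13, 9, 99])]
white [(np.float64(263.2), np.float64(174.5), [40, 9, 20, 20, 169]), (np.float64(282.1), np.float64(175.8), [60, 15, 14, 11, 82])]
black []
```

```bash
python3 - <<'E'
from h import *
c=load("top0")
K=[("1",350.5,219.9,.0594),("3",373.2,214.9,.0594),("6",375.5,226.4,.0535),("clr",357.6,253.8,.0417),("ent",380.1,248.7,.0417),("5",364.3,228.7,.0535)]
P={k:plane(c,u,v,z) for k,u,v,z in K}
for k in P: print(k,np.round(P[k],4))
d=P["1"]-P["clr"]; print("yaw",np.degrees(np.arctan2(d[1],d[0])),np.linalg.norm(d)); d=P["1"]-P["3"];print(np.degrees(np.arctan2(d[1],d[0]))-90,np.linalg.norm(d))
print("stop",plane(c,236.2,233.3,.094),"plate",plane(c,238.3,203.2,.07))
o=robot.observe(); print(o["tool_pos"],o["tool_rot"])
w=snap("wrist","w0"); print(w["pose"].round(3).tolist(),w["fx"])
T=np.eye(4);T[:3,:3]=cv2.Rodrigues(np.zeros(3))[0]
from scipy.spatial.transform import Rotation as R
T[:3,:3]=R.from_euler("xyz",o["tool_rot"]).as_matrix();T[:3,3]=o["tool_pos"]
print((np.linalg.inv(T)@w["pose"]).round(4).tolist())
E
```

```text
1 [ 0.5389 -0.1623  0.0594]
3 [ 0.5526 -0.2283  0.0594]
6 [ 0.5193 -0.2351  0.0535]
clr [ 0.4402 -0.1829  0.0417]
ent [ 0.4543 -0.2489  0.0417]
5 [ 0.513  -0.2025  0.0535]
yaw 11.822282196125657 0.10241157047145875
11.707023274947318 0.06738458360296715
stop [0.50376696 0.16592108 0.094     ] plate [0.59095954 0.16198582 0.07      ]
[0.21916424 0.4769544  0.40411879] [-3.14023293e+00 -2.02885984e-04  2.71076897e+00]
[[0.417, 0.868, 0.27, 0.146], [0.909, -0.397, -0.126, 0.511], [-0.002, 0.298, -0.954, 0.385], [0.0, 0.0, 0.0, 1.0]] 311.26037711616374
[[0.0008, -0.9544, -0.2985, 0.0805], [1.0, 0.0008, -0.0001, 0.0002], [0.0003, -0.2985, 0.9544, 0.0189], [0.0, 0.0, 0.0, 1.0]]
```
Wrist camera fx 311, mounted at tool +x 0.08, tilted back toward the fingers. To look at ~0.3m gives ~1mm/px.

Careful with the scale: shifts go in units of 100 mm and turns go in units of 0.2 rad. That gives: -0.03 m is -0.3, -0.025 m is -0.25, -0.0975 rad is -0.4875.

```bash
python3 drive.py '[[0, 0, 0, 0, 0, -0.4875], [0, 0, 0, 0, 0, -0.4875], [0, 0, 0, 0, 0, -0.4875], [0, 0, 0, 0, 0, -0.4875], [-0.3, -0.25, 0, 0, 0, 0], [-0.3, -0.25, 0, 0, 0, 0], [-0.3, -0.25, 0, 0, 0, 0], [-0.3, -0.25, 0, 0, 0, 0]]' 0.092 40; python3 drive.py '[[-0.3, -0.25, 0, 0, 0, 0], [-0.3, -0.25, 0, 0, 0, 0], [-0.3, -0.25, 0, 0, 0, 0], [-0.3, -0.25, 0, 0, 0, 0], [-0.3, -0.25, 0, 0, 0, 0], [-0.3, -0.25, 0, 0, 0, 0], [-0.3, -0.25, 0, 0, 0, 0], [-0.3, -0.25, 0, 0, 0, 0]]'; python3 drive.py '[[0, 0, 0, 0, 0, 0], [0, 0, 0, 0, 0, 0]]'
python3 -c "
from h import *
snap('wrist','w1')"
```

```text
time: 0.82
tool_pos: [0.3358, 0.3711, 0.4045]
tool_rot: [-3.141, -0.0, 3.102]
contact_force: [0.4, 1.6, -0.2]
opening: 0.0916
grip_force: 0.0
time: 1.48
tool_pos: [0.5678, 0.161, 0.4045]
tool_rot: [3.142, -0.001, 3.101]
contact_force: [0.6, 0.1, 0.2]
opening: 0.0919
grip_force: 0.0
time: 1.65
tool_pos: [0.5677, 0.161, 0.4037]
tool_rot: [-3.142, -0.001, 3.097]
contact_force: [-1.3, 0.3, 0.0]
opening: 0.0914
grip_force: 0.0
```

View pics/w1.png

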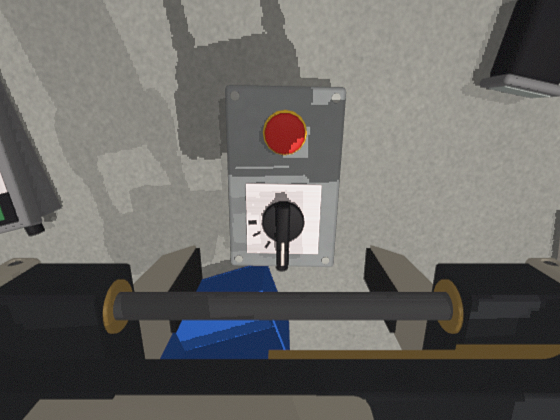

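The wrist view shows the hub centre at about (283,221), with the bar running to its long end near (282,268), and the stop button at (285,133). The handle is parked pointing along +x. Next I'll take a second wrist view for the triangulation, then move on to the keypad.

Scaled: -0.04 m is -0.4.

```bash
python3 drive.py '[[0, -0.4, 0, 0, 0, 0], [0, -0.4, 0, 0, 0, 0], [0, -0.4, 0, 0, 0, 0], [0, 0, 0, 0, 0, 0], [0, 0, 0, 0, 0, 0]]' >/dev/null; python3 -c "
from h import *
snap('wrist','w2')"; python3 drive.py '[[0.1, -0.35, 0, 0, 0, 0], [0.1, -0.35, 0, 0, 0, 0], [0.1, -0.35, 0, 0, 0, 0], [0.1, -0.35, 0, 0, 0, 0], [0.1, -0.35, 0, 0, 0, 0], [0.1, -0.35, 0, 0, 0, 0], [0, 0, 0, 0, 0, -0.625], [0, 0, 0, 0, 0, -0.625]]' 0 30 >/dev/null; python3 drive.py '[[0, 0, 0, 0, 0, 0], [0, 0, 0, 0, 0, 0]]'
python3 -c "
from h import *
snap('wrist','w3')
a=load('w1')['image'];b=load('w2')['image'];d=load('w3')['image']
im=np.vstack([np.hstack([b[60:300,250:530],d[60:300,140:420]])])
cv2.imwrite('pics/m1.png',im[:,:,::-1])"
```

```text
time: 3.0
tool_pos: [0.4937, -0.163, 0.4048]
tool_rot: [3.141, 0.0, -2.934]
contact_force: [-1.1, 0.9, -0.5]
opening: 0.0301
grip_force: 0.0
```

View pics/m1.png

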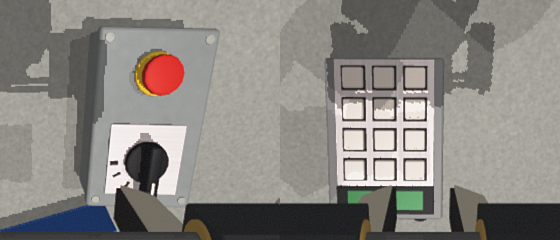

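In the composite, the hub in w2 is at about (397,220) in full-image pixels. In w3 all twelve keys show as white squares with dark borders, with key 1 at bottom right, about (275,230). I'll take a second keypad view and triangulate.

Scaled: -0.04 m is -0.4.

```bash
python3 drive.py '[[0, -0.4, 0, 0, 0, 0], [0, -0.4, 0, 0, 0, 0], [0, 0, 0, 0, 0, 0], [0, 0, 0, 0, 0, 0], [0, 0, 0, 0, 0, 0]]' >/dev/null; python3 - <<'E'
from h import *
w4=snap('wrist','w4'); w3=load("w3")
def keys(c,u0,u1):
    g=c["image"].min(2); m=(g>105); best=[]
    t=cv2.adaptiveThreshold(g,255,cv2.ADAPTIVE_THRESH_MEAN_C,cv2.THRESH_BINARY,31,-2)>0
    for mm in (m&t, g>90,g>110,t):
        for er in (0,1):
            q=cv2.erode(mm.astype(np.uint8),np.ones((3,3))) if er else mm
            b=[x for x in blobs(q,(u0,100,u1,260),150,900) if .6<x[1][2]/x[1][3]<1.7]
            if len(b)==12: return b
            best.append(len(b))
    print(best)
    return []
for c,r in((w3,(180,310)),(w4,(220,420))):
    print([(*np.round(x,1),int(s[2]),int(s[3])) for x,s in keys(c,*r)])
for n in("w1","w2"):
    c=load(n); im=c["image"].astype(int)
    k=(im.max(2)<70); roi=np.zeros_like(k); roi[185:290,(255 if n=="w1" else 355):(320 if n=="w1" else 440)]=1
    k=(k&roi).astype(np.uint8); h=cv2.morphologyEx(k,cv2.MORPH_OPEN,cv2.getStructuringElement(cv2.MORPH_ELLIPSE,(29,29)))
    cs=max(cv2.findContours(h,0,2)[0],key=cv2.contourArea); print(n,"hub",cv2.minEnclosingCircle(cs),cv2.fitEllipse(cs),cv2.boundingRect(cs))
    print("red",[(np.round(x,1),q.tolist()) for x,q in blobs((im[...,0]>120)&(im[...,1]<60),(200,60,480,180),100,3000)])
E
```

```text
[(np.float64(211.7), np.float64(136.9), 19, 17), (np.float64(243.0), np.float64(137.0), 17, 17), (np.float64(274.6), np.float64(137.1), 18, 17), (np.float64(212.3), np.float64(170.3), 18, 17), (np.float64(274.6), np.float64(169.7), 18, 16), (np.float64(213.2), np.float64(199.7), 17, 17), (np.float64(243.9), np.float64(199.9), 17, 17), (np.float64(274.3), np.float64(199.9), 16, 17), (np.float64(213.7), np.float64(230.6), 17, 16), (np.float64(244.1), np.float64(230.5), 17, 16), (np.float64(274.5), np.float64(230.5), 16, 16), (np.float64(187.0), np.float64(254.1), 16, 14)]
[16, 13, 2, 2, 5, 5, 15, 13]
[]
w1 hub ((282.7608642578125, 220.71739196777344), 20.687374114990234) ((282.60302734375, 220.9908447265625), (39.37454605102539, 40.648712158203125), 94.95636749267578) (263, 201, 41, 41)
red [(array([284.2, 132.5]), [65, 53, 40, 41, 1185])]
w2 hub ((396.430908203125, 222.34146118164062), 21.272836685180664) ((396.2462463378906, 222.21507263183594), (39.91218185424805, 41.83192443847656), 62.22980880737305) (376, 202, 42, 42)
red [(array([417.1, 132.7]), [194, 54, 40, 41, 845])]
```

```bash
python3 - <<'E'
from h import *
w3=load("w3");w4=load("w4")
K={"ent":(211.7,136.9,.0417),"0":(243,137,.0417),"clr":(274.6,137.1,.0417),"9":(212.3,170.3,.0476),"7":(274.6,169.7,.0476),"6":(213.2,199.7,.0535),"5":(243.9,199.9,.0535),"4":(274.3,199.9,.0535),"3":(213.7,230.6,.0594),"2":(244.1,230.5,.0594),"1":(274.5,230.5,.0594)}
g=w4["image"].min(2); P={}
t=cv2.adaptiveThreshold(g,255,cv2.ADAPTIVE_THRESH_MEAN_C,cv2.THRESH_BINARY,31,-2)
t=cv2.erode(t,np.ones((3,3)))>0
b=[x for x in blobs(t,(0,100,560,290),120,450) if 12<=x[1][2]<=22 and 12<=x[1][3]<=22]
for k,(u,v,z) in K.items():
    p=plane(w3,u,v,z); q=proj(w4,p); j=min(b,key=lambda x:np.hypot(*(x[0]-q)))
    e=np.hypot(*(j[0]-q))
    if e<12:
        X,r=tri([(w3,(u,v)),(w4,j[0])]); P[k]=p
        print(k,p.round(4),"w4 px off",(j[0]-q).round(1),"tri",X.round(4),np.round(r,4), plane(w4,*j[0],z).round(4))
    else: print(k,p.round(4),q.round(0),"none")
w1=load("w1");w2=load("w2");s=load("side0");t0=load("top0")
X,r=tri([(w1,(282.7,220.9)),(w2,(396.35,222.3))]);print("hub",X.round(4),r)
for c,u in((w1,(282.7,220.9)),(w2,(396.35,222.3))): print(plane(c,*u,.083).round(4))
X,r=tri([(w1,(284.2,132.5)),(w2,(417.1,132.7))]);print("stop",X.round(4),r)
E
```

```text
ent [ 0.456  -0.2492  0.0417] w4 px off [ 0.  -0.1] tri [ 0.456  -0.2492  0.0419] [0. 0.] [ 0.4559 -0.2492  0.0417]
0 [ 0.4491 -0.2161  0.0417] w4 px off [ 0.7 -1.5] tri [ 0.4481 -0.216   0.0446] [0.0008 0.0008] [ 0.4475 -0.2158  0.0417]
clr [ 0.4422 -0.1827  0.0417] w4 px off [-1.8 -0.6] tri [ 0.4425 -0.1828  0.033 ] [0.0003 0.0003] [ 0.4419 -0.1848  0.0417]
9 [ 0.4907 -0.2423  0.0476] [286. 171.] none
7 [ 0.4759 -0.1757  0.0476] w4 px off [-0.9  2.7] tri [ 0.478  -0.1754  0.0444] [0.0015 0.0015] [ 0.479  -0.1759  0.0476]
6 [ 0.5217 -0.2356  0.0535] w4 px off [ 0.4 -0.4] tri [ 0.521  -0.2354  0.0552] [0.0002 0.0002] [ 0.5212 -0.2353  0.0535]
5 [ 0.5149 -0.2023  0.0535] w4 px off [-0.2 -0. ] tri [ 0.5152 -0.2024  0.0524] [0. 0.] [ 0.5149 -0.2026  0.0535]
4 [ 0.5079 -0.1693  0.0535] w4 px off [ 0. -0.] tri [ 0.5079 -0.1693  0.0535] [0. 0.] [ 0.5079 -0.1693  0.0535]
3 [ 0.5555 -0.229   0.0594] w4 px off [ 0.3 -0.8] tri [ 0.5544 -0.2288  0.0608] [0.0005 0.0005] [ 0.5544 -0.2288  0.0594]
2 [ 0.5483 -0.1956  0.0594] w4 px off [ 0.1 -0.6] tri [ 0.5477 -0.1956  0.0599] [0.0004 0.0004] [ 0.5475 -0.1956  0.0594]
1 [ 0.5412 -0.1622  0.0594] w4 px off [ 0.1 -0.5] tri [ 0.5408 -0.1623  0.0598] [0.0003 0.0003] [ 0.5406 -0.1622  0.0594]
hub [0.595  0.1599 0.0802] [np.float64(0.00034783956866799395), np.float64(0.0003478395686679175)]
[0.5936 0.1599 0.083 ]
[0.5943 0.1588 0.083 ]
stop [0.5038 0.1652 0.1004] [np.float64(0.0005310793571100929), np.float64(0.0005310793571103092)]
```

```bash
cat >> h.py <<'E'
from scipy.spatial.transform import Rotation as R
def rel(target):
    o=robot.observe();r=R.from_euler("xyz",o["tool_rot"]).as_matrix();return (r.T@(np.array(target)-o["tool_pos"])).round(4),o["tool_rot"].round(4),o["contact_force"].round(2),o["time"]
ZT=np.array([np.cos(.209)*.1736,np.sin(.209)*.1736,-.9848])
KEY={"1":[.5407,-.1622,.0597],"6":[.5213,-.2355,.0542],"e":[.456,-.2492,.0418]}
def hov(k,h): return np.array(KEY[k])-ZT*(.178+h)
E
python3 drive.py '[[0, 0, 0, 0, -0.43625, 0], [0, 0, 0, 0, -0.43625, 0], [0, 0, 0, 0, 0, 0], [0, 0, 0, 0, 0, 0]]'; python3 -c "
from h import *
for k in KEY: print(rel(hov(k,.02)))"
```

```text
time: 3.85
tool_pos: [0.5095, -0.2419, 0.4051]
tool_rot: [3.141, 0.172, -2.932]
contact_force: [1.0, -0.2, -0.5]
opening: 0.0003
grip_force: 0.0
(array([0.0133, 0.0714, 0.1504]), array([ 3.1413,  0.1725, -2.9322]), array([ 0.99, -0.23, -0.47]), 3.85)
(array([0.048 , 0.0038, 0.1499]), array([ 3.1413,  0.1725, -2.9322]), array([ 0.99, -0.23, -0.47]), 3.85)
(array([0.1158, 0.0039, 0.1507]), array([ 3.1413,  0.1725, -2.9322]), array([ 0.99, -0.23, -0.47]), 3.85)
```

```bash
python3 drive.py '[[0.066, 0.357, 0, 0, 0, 0], [0.067, 0.357, 0, 0, 0, 0], [0, 0, 0.3, 0, 0, 0], [0, 0, 0.3, 0, 0, 0], [0, 0, 0.3, 0, 0, 0], [0, 0, 0.3, 0, 0, 0], [0, 0, 0.2, 0, 0, 0], [0, 0, 0, 0, 0, 0]]' - 30; python3 drive.py '[[0, 0, 0, 0, 0, 0], [0, 0, 0, 0, 0, 0]]';python3 -c "
from h import *
print(rel(hov('1',0)));snap('wrist','w5');snap('side','s5')
im=np.hstack([load('w5')['image'],]); s=load('s5')['image'][180:360,200:380]
s=cv2.resize(s,(420,420)); cv2.imwrite('pics/m2.png',np.hstack([im[:,140:500],s])[:,:,::-1])"
```

```text
time: 4.52
tool_pos: [0.5054, -0.1693, 0.2606]
tool_rot: [3.136, 0.167, -2.932]
contact_force: [-0.9, 0.1, -0.1]
opening: 0.0001
grip_force: 0.0
time: 4.68
tool_pos: [0.5065, -0.1707, 0.2658]
tool_rot: [-3.14, 0.175, -2.931]
contact_force: [0.6, 0.0, 0.4]
opening: 0.0007
grip_force: 0.0
(array([0.0011, 0.0012, 0.0311]), array([-3.1404,  0.1751, -2.9314]), array([0.57, 0.03, 0.42]), 4.6833)
```

View pics/m2.png

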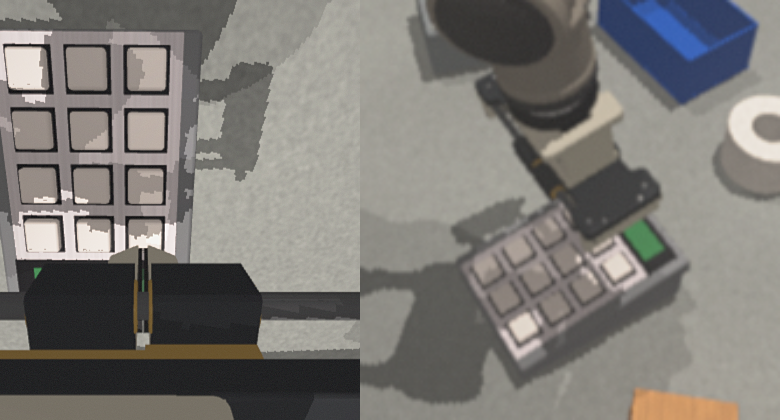

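The fingertips are over key 1: the tip line is at about x=143 in the crop, and the key's column is at 146. Now I'll descend.

Scaled: 0.001 m is 0.01, 0.01 m is 0.1.

```bash
python3 drive.py '[[0.01, 0.01, 0.1, 0, 0, 0], [0, 0, 0.1, 0, 0, 0], [0, 0, 0.06, 0, 0, 0], [0, 0, 0, 0, 0, 0], [0, 0, 0, 0, 0, 0]]'; python3 -c "
from h import *
print(rel(hov('1',0)))"; python3 drive.py '[[0, 0, 0.03, 0, 0, 0], [0, 0, 0.03, 0, 0, 0], [0, 0, 0, 0, 0, 0], [0, 0, 0, 0, 0, 0]]'; python3 -c "
from h import *
print(rel(hov('1',0)))"
```

```text
time: 5.2
tool_pos: [0.5092, -0.169, 0.2381]
tool_rot: [3.141, 0.173, -2.933]
contact_force: [1.2, -0.1, 0.5]
opening: 0.0002
grip_force: 0.0
(array([-0.0008,  0.0001,  0.0033]), array([ 3.1406,  0.1734, -2.9325]), array([ 1.17, -0.06,  0.48]), 5.2)
time: 5.53
tool_pos: [0.5105, -0.1689, 0.2331]
tool_rot: [-3.141, 0.175, -2.932]
contact_force: [-0.2, 0.2, 2.2]
opening: 0.0004
grip_force: 1.2
(array([-0.0004,  0.0003, -0.0019]), array([-3.1411,  0.1751, -2.9324]), array([-0.16,  0.21,  2.23]), 5.5333)
```

Scaled: 0.002 m is 0.02, 0.0015 m is 0.015.

```bash
python3 drive.py '[[0, 0, 0.02, 0, 0, 0], [0, 0, 0.015, 0, 0, 0], [0, 0, 0, 0, 0, 0], [0, 0, 0, 0, 0, 0]]'; python3 -c "
from h import *
print(rel(hov('1',0)))"
```

```text
time: 5.87
tool_pos: [0.511, -0.1688, 0.2301]
tool_rot: [-3.141, 0.175, -2.932]
contact_force: [-1.9, -0.1, 8.1]
opening: 0.0004
grip_force: 4.1
(array([-0.0004,  0.0003, -0.0049]), array([-3.1409,  0.1754, -2.9322]), array([-1.94, -0.13,  8.05]), 5.8667)
```

Scaled: -0.0226 m is -0.226, -0.02 m is -0.2.

```bash
python3 drive.py '[[0, 0, -0.1, 0, 0, 0], [0, 0, -0.2, 0, 0, 0], [0, 0, 0, 0, 0, 0], [0.115, -0.226, 0, 0, 0, 0], [0.115, -0.226, 0, 0, 0, 0], [0.116, -0.226, 0, 0, 0, 0], [0, 0, 0, 0, 0, 0], [0, 0, 0, 0, 0, 0]]'; python3 drive.py '[[0, 0, 0.1, 0, 0, 0], [0, 0, 0.08, 0, 0, 0], [0, 0, 0, 0, 0, 0], [0, 0, 0, 0, 0, 0]]';python3 -c "
from h import *
print(rel(hov('6',0)))"
```

```text
time: 6.53
tool_pos: [0.4861, -0.244, 0.2525]
tool_rot: [3.141, 0.174, -2.935]
contact_force: [-1.0, 0.5, -0.2]
opening: 0.0004
grip_force: 0.0
time: 6.87
tool_pos: [0.4897, -0.2415, 0.2342]
tool_rot: [3.14, 0.173, -2.931]
contact_force: [0.4, 0.2, 0.1]
opening: 0.0002
grip_force: 0.0
(array([-0.0004, -0.0007,  0.0048]), array([ 3.1398,  0.1731, -2.9313]), array([0.38, 0.16, 0.15]), 6.8667)
```

Scaled: 0.0035 m is 0.035, 0.004 m is 0.04.

```bash
python3 drive.py '[[0, 0, 0.04, 0, 0, 0], [0, 0, 0.04, 0, 0, 0], [0, 0, 0.035, 0, 0, 0], [0, 0, 0, 0, 0, 0], [0, 0, 0, 0, 0, 0]]';python3 -c "
from h import *
print(rel(hov('6',0)))"
```

```text
time: 7.28
tool_pos: [0.4918, -0.2419, 0.2243]
tool_rot: [-3.141, 0.175, -2.932]
contact_force: [-0.3, 1.8, 4.8]
opening: 0.0004
grip_force: 2.2
(array([-0.0002,  0.0001, -0.0053]), array([-3.1414,  0.1755, -2.9323]), array([-0.29,  1.81,  4.78]), 7.2833)
```

Scaled: 0.001 m is 0.01.

```bash
python3 drive.py '[[0, 0, 0.01, 0, 0, 0], [0, 0, 0, 0, 0, 0], [0, 0, 0, 0, 0, 0]]';python3 -c "
from h import *
print(rel(hov('6',0)))"
```

```text
time: 7.53
tool_pos: [0.4919, -0.2418, 0.2241]
tool_rot: [-3.141, 0.176, -2.932]
contact_force: [-4.4, 2.7, 12.5]
opening: 0.0006
grip_force: 6.4
(array([-0.0002,  0.0001, -0.0055]), array([-3.1412,  0.1757, -2.9321]), array([-4.43,  2.73, 12.52]), 7.5333)
```

```bash
python3 drive.py '[[0, 0, -0.1, 0, 0, 0], [0, 0, -0.2, 0, 0, 0], [0, 0, 0, 0, 0, 0], [0.226, 0, 0, 0, 0, 0], [0.226, 0, 0, 0, 0, 0], [0.226, 0, 0, 0, 0, 0], [0, 0, 0, 0, 0, 0], [0, 0, 0, 0, 0, 0]]' >/dev/null; python3 drive.py '[[0, 0, 0.1, 0, 0, 0], [0, 0, 0.08, 0, 0, 0], [0, 0, 0, 0, 0, 0], [0, 0, 0, 0, 0, 0]]';python3 -c "
from h import *
print(rel(hov('e',0)))"; python3 drive.py '[[0, 0, 0.04, 0, 0, 0], [0, 0, 0.04, 0, 0, 0], [0, 0, 0.035, 0, 0, 0], [0, 0, 0, 0, 0, 0], [0, 0, 0, 0, 0, 0]]';python3 -c "
from h import *
print(rel(hov('e',0)))"
```

```text
time: 8.53
tool_pos: [0.4248, -0.256, 0.2219]
tool_rot: [3.14, 0.174, -2.932]
contact_force: [-0.2, -0.6, -0.5]
opening: 0.0008
grip_force: 0.0
(array([-0.0002,  0.0001,  0.005 ]), array([ 3.1401,  0.1736, -2.9317]), array([-0.21, -0.57, -0.52]), 8.5333)
time: 8.95
tool_pos: [0.4266, -0.256, 0.2124]
tool_rot: [-3.141, 0.176, -2.932]
contact_force: [-2.3, 1.6, 9.9]
opening: 0.0003
grip_force: 4.8
(array([-0.0001,  0.0005, -0.0048]), array([-3.1407,  0.1756, -2.9321]), array([-2.31,  1.56,  9.89]), 8.95)
```

```bash
python3 drive.py '[[0, 0, -0.1, 0, 0, 0], [0, 0, -0.3, 0, 0, 0], [0, 0, -0.3, 0, 0, 0], [0, 0, -0.3, 0, 0, 0], [0, 0, -0.3, 0, 0, 0], [0, 0, 0, 0, 0.43625, 0], [0, 0, 0, 0, 0.43625, 0], [0, 0, 0, 0, 0, 0.445]]' >/dev/null; python3 drive.py '[[0, 0, 0, 0, 0, 0.445], [0, 0, 0, 0, 0, 0.445], [-0.14, 0.36, 0, 0, 0, 0], [-0.14, 0.36, 0, 0, 0, 0], [-0.14, 0.36, 0, 0, 0, 0], [-0.14, 0.36, 0, 0, 0, 0], [-0.14, 0.36, 0, 0, 0, 0], [-0.14, 0.36, 0, 0, 0, 0]]' 0.05 30 ; python3 drive.py '[[-0.14, 0.36, 0, 0, 0, 0], [-0.14, 0.36, 0, 0, 0, 0], [-0.14, 0.36, 0, 0, 0, 0], [-0.14, 0.36, 0, 0, 0, 0], [-0.14, 0.36, 0, 0, 0, 0], [-0.14, 0.36, 0, 0, 0, 0], [0, 0, 0, 0, 0, 0], [0, 0, 0, 0, 0, 0]]';python3 -c "
from h import *
print(rel([.5943,.1594,.30]))
snap('top','t6');snap('wrist','w6')
a=load('w6')['image'];b=load('t6')['image']
cv2.imwrite('pics/m3.png',np.hstack([a[:,140:480],cv2.resize(b[140:280,190:310],(360,420))])[:,:,::-1])"
```

```text
time: 10.28
tool_pos: [0.5009, -0.0481, 0.3399]
tool_rot: [-3.141, 0.0, 3.083]
contact_force: [1.5, -0.7, -1.1]
opening: 0.0478
grip_force: 0.0
time: 10.95
tool_pos: [0.5969, 0.1628, 0.3391]
tool_rot: [-3.141, -0.001, 3.087]
contact_force: [-0.2, -0.6, -0.3]
opening: 0.05
grip_force: 0.0
(array([ 0.0024, -0.0035,  0.0391]), array([-3.1412e+00, -7.0000e-04,  3.0871e+00]), array([-0.21, -0.58, -0.28]), 10.95)
```

View pics/m3.png

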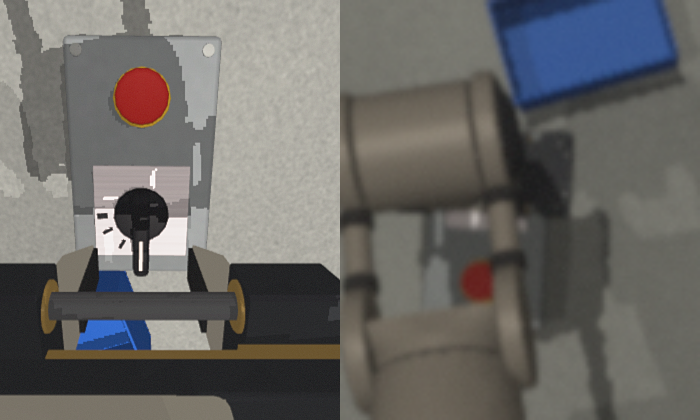

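The box and handle sit square to the gripper, with the hub at about (281,214) in full-image pixels, the bar end at (281,275) and the stop button at (282,97). I'll refine the axis and yaw from this closer view.

```bash
python3 - <<'E'
from h import *
c=load("w6"); im=c["image"].astype(int)
k=(im.max(2)<70); r=np.zeros_like(k); r[175:245,245:325]=1
h=cv2.morphologyEx((k&r).astype(np.uint8),cv2.MORPH_OPEN,cv2.getStructuringElement(cv2.MORPH_ELLIPSE,(37,37)))
cs=max(cv2.findContours(h,0,2)[0],key=cv2.contourArea); (u,v),q=cv2.minEnclosingCircle(cs); print(u,v,q,cv2.boundingRect(cs))
H=plane(c,u,v,.083)
(ru,s)=max(blobs((im[...,0]>100)&(im[...,1]<60),(200,40,360,160),100,5000),key=lambda x:x[1][4]); S=plane(c,*ru,.092)
wl=blobs(im.min(2)>150,(270,235,292,280),20,300); print([(x.round(1),t.tolist()) for x,t in wl])
d=H-S; print("hub",H.round(4),"stop",S.round(4),"yaw",np.arctan2(d[1],d[0]),np.hypot(*d[:2]))
for x,t in wl: L=plane(c,*x,.103); e=L-H; print(L.round(4),np.arctan2(e[1],e[0]))
w1=load("w1");w2=load("w2")
print(tri([(w1,(282.7,220.9)),(w2,(396.35,222.3)),(c,(u,v))]))
print(rel([H[0],H[1],.102+.159]))
E
```

```text
278.0 216.0 25.23895835876465 (255, 192, 47, 49)
[(array([290.1, 247.6]), [19, 4, 3, 17, 45]), (array([270.6, 248.6]), [0, 5, 3, 16, 32]), (array([280.4, 255.2]), [9, 7, 4, 29, 107]), (array([280.5, 276.3]), [0, 36, 22, 9, 112])]
hub [0.5956 0.1576 0.083 ] stop [0.5053 0.1655 0.092 ] yaw -0.08659256626326742 0.09062407985782758
[0.6147 0.166  0.103 ] 0.41360952998852746
[0.6147 0.1511 0.103 ] -0.326691461767902
[0.6206 0.1582 0.103 ] 0.025119595831027047
[0.6388 0.1573 0.103 ] -0.007456420814968823
(array([0.59441714, 0.1587793 , 0.08323862]), [np.float64(0.0014104399287247665), np.float64(0.00019285892504183883), np.float64(0.0015292977846483142)])
(array([ 0.0008, -0.0029,  0.0784]), array([-3.1409e+00, -9.0000e-04,  3.0839e+00]), array([ 0.41, -0.63, -0.19]), 11.05)
```

Scaled: -0.0013 m is -0.013, 0.03 m is 0.3.

```bash
python3 drive.py '[[0.02, -0.013, 0.3, 0, 0, 0], [0, 0, 0.25, 0, 0, 0], [0, 0, 0.1, 0, 0, 0], [0, 0, 0, 0, 0, 0], [0, 0, 0, 0, 0, 0]]' ;python3 -c "
from h import *
print(rel([.5945,.1592,.264]))"
```

```text
time: 11.47
tool_pos: [0.595, 0.1588, 0.2752]
tool_rot: [-3.142, -0.0, 3.083]
contact_force: [0.3, -0.7, 0.3]
opening: 0.0499
grip_force: 0.0
(array([0.0005, 0.0003, 0.0112]), array([-3.1415e+00, -1.0000e-04,  3.0825e+00]), array([ 0.28, -0.74,  0.31]), 11.4667)
```

Scaled: 0.006 m is 0.06, 0.005 m is 0.05.

```bash
python3 drive.py '[[0.005, 0.003, 0.06, 0, 0, 0], [0, 0, 0.05, 0, 0, 0], [0, 0, 0, 0, 0, 0], [0, 0, 0, 0, 0, 0]]'; python3 drive.py '[[0, 0, 0, 0, 0, 0], [0, 0, 0, 0, 0, 0], [0, 0, 0, 0, 0, 0], [0, 0, 0, 0, 0, 0]]' 0 6;python3 drive.py '[[0, 0, 0, 0, 0, 0], [0, 0, 0, 0, 0, 0], [0, 0, 0, 0, 0, 0]]'; python3 -c "
from h import *
print(rel([.5945,.1592,.264]),robot.observe()['torque'])"
```

```text
time: 11.8
tool_pos: [0.5944, 0.1601, 0.2639]
tool_rot: [3.141, 0.0, 3.084]
contact_force: [0.0, 0.4, -0.2]
opening: 0.0497
grip_force: 0.0
time: 12.13
tool_pos: [0.5944, 0.1601, 0.2638]
tool_rot: [3.141, 0.0, 3.084]
contact_force: [-0.6, 0.6, 0.7]
opening: 0.0278
grip_force: 0.0
time: 12.38
tool_pos: [0.5944, 0.1599, 0.2637]
tool_rot: [-3.141, -0.0, 3.084]
contact_force: [-0.5, -1.1, 1.0]
opening: 0.0131
grip_force: 6.0
(array([-0.0002, -0.0007, -0.0003]), array([-3.1413, -0.    ,  3.0837]), array([-0.51, -1.09,  1.02]), 12.3833) [-0.17988277  0.03435613 -0.0973831 ]
```

```bash
python3 drive.py '[[0, 0, 0, 0, 0, 0], [0, 0, 0, 0, 0, 0]]' 0 30; python3 -c "
from h import *
print(robot.observe()['torque'])"; python3 drive.py '[[0, 0, 0, 0, 0, 0.4], [0, 0, 0, 0, 0, 0.4], [0, 0, 0, 0, 0, 0.4], [0, 0, 0, 0, 0, 0.4], [0, 0, 0, 0, 0, 0.4], [0, 0, 0, 0, 0, 0.4], [0, 0, 0, 0, 0, 0.4], [0, 0, 0, 0, 0, 0]]'; python3 -c "
from h import *
print(robot.observe()['torque'])"
```

```text
time: 12.55
tool_pos: [0.5944, 0.1599, 0.2637]
tool_rot: [-3.141, 0.0, 3.084]
contact_force: [-0.1, -1.5, 0.9]
opening: 0.0127
grip_force: 30.0
[-0.22935707  0.04568116 -0.10346993]
time: 13.22
tool_pos: [0.5944, 0.1602, 0.2637]
tool_rot: [3.141, 0.0, 2.521]
contact_force: [1.1, 0.3, -0.2]
opening: 0.0127
grip_force: 30.0
[-0.00674577 -0.07944619  0.03962445]
```

```bash
python3 drive.py '[[0, 0, 0, 0, 0, 0.4], [0, 0, 0, 0, 0, 0.4], [0, 0, 0, 0, 0, 0.4], [0, 0, 0, 0, 0, 0.4], [0, 0, 0, 0, 0, 0.4], [0, 0, 0, 0, 0, 0.4], [0, 0, 0, 0, 0, 0.4], [0, 0, 0, 0, 0, 0]]'; python3 -c "
from h import *
print(robot.observe()['torque'])"; python3 drive.py '[[0, 0, 0, 0, 0, 0.4], [0, 0, 0, 0, 0, 0.4], [0, 0, 0, 0, 0, 0.4], [0, 0, 0, 0, 0, 0], [0, 0, 0, 0, 0, 0]]'; python3 -c "
from h import *
print(robot.observe()['torque'])"
```

```text
time: 13.88
tool_pos: [0.5946, 0.1604, 0.2637]
tool_rot: [3.14, -0.0, 1.964]
contact_force: [1.9, 1.5, -1.0]
opening: 0.0128
grip_force: 30.0
[ 0.19312509 -0.28422424  0.14761463]
time: 14.3
tool_pos: [0.5947, 0.1604, 0.2637]
tool_rot: [3.14, -0.0, 1.729]
contact_force: [3.6, 2.3, -2.1]
opening: 0.0127
grip_force: 30.1
[ 0.33662201 -0.57507137  0.23277496]
```

Scaled: 0.06 rad is 0.3.

```bash
python3 drive.py '[[0, 0, 0, 0, 0, 0.3], [0, 0, 0, 0, 0, 0.3], [0, 0, 0, 0, 0, 0], [0, 0, 0, 0, 0, 0]]' - 40; python3 -c "
from h import *
print(robot.observe()['torque'])"; python3 drive.py '[[0, 0, 0, 0, 0, 0.15], [0, 0, 0, 0, 0, 0], [0, 0, 0, 0, 0, 0]]'; python3 -c "
from h import *
print(robot.observe()['torque'])"
```

```text
time: 14.63
tool_pos: [0.5947, 0.1603, 0.2637]
tool_rot: [3.14, -0.001, 1.609]
contact_force: [4.2, 3.1, -2.1]
opening: 0.0125
grip_force: 40.1
[ 0.41585103 -0.78488226  0.24014425]
time: 14.88
tool_pos: [0.5947, 0.1604, 0.2638]
tool_rot: [3.14, -0.001, 1.58]
contact_force: [3.8, 2.3, -2.8]
opening: 0.0126
grip_force: 40.2
[ 0.45550164 -0.78641756  0.48879311]
```

Scaled: 0.02 rad is 0.1.

```bash
python3 drive.py '[[0, 0, 0, 0, 0, 0.1], [0, 0, 0, 0, 0, 0], [0, 0, 0, 0, 0, 0], [0, 0, 0, 0, 0, 0], [0, 0, 0, 0, 0, 0], [0, 0, 0, 0, 0, 0], [0, 0, 0, 0, 0, 0], [0, 0, 0, 0, 0, 0]]'; for i in 1 2 3; do python3 drive.py '[[0, 0, 0, 0, 0, 0], [0, 0, 0, 0, 0, 0], [0, 0, 0, 0, 0, 0], [0, 0, 0, 0, 0, 0], [0, 0, 0, 0, 0, 0], [0, 0, 0, 0, 0, 0], [0, 0, 0, 0, 0, 0], [0, 0, 0, 0, 0, 0]]' >/dev/null; done; python3 -c "
from h import *
o=robot.observe();print(o)
snap('wrist','w7');snap('side','s7');a=load('w7')['image'];b=load('s7')['image']
cv2.imwrite('pics/m4.png',np.hstack([a[:,80:480],cv2.resize(b[130:270,200:330],(390,420))])[:,:,::-1])"
```

```text
time: 15.55
tool_pos: [0.5947, 0.1604, 0.2638]
tool_rot: [3.14, -0.0, 1.56]
contact_force: [4.0, 3.4, -3.2]
opening: 0.0129
grip_force: 40.7
{'time': 17.55, 'qpos': array([1.39086316e-01, 6.39166951e-01, 1.43979332e+00, 1.27012884e-04,
       1.06084747e+00, 1.49331588e-01]), 'qvel': array([-0.00132216,  0.00064356, -0.00095617,  0.00027662, -0.00014185,
        0.00065934]), 'joint_efforts': array([ -1.71539761, -55.75535059, -19.77728605,  -0.16823539,
         1.55706927,   0.72860124]), 'tool_pos': array([0.59472321, 0.16041608, 0.26376406]), 'tool_rot': array([ 3.13984412e+00, -3.75281684e-04,  1.56048948e+00]), 'contact_force': array([ 4.29285656,  3.39344807, -3.25395781]), 'torque': array([ 0.35793155, -0.82009427,  0.79017931]), 'grip_force': 40.693838596343994, 'opening': 0.012440001988063715}
```

View pics/m4.png

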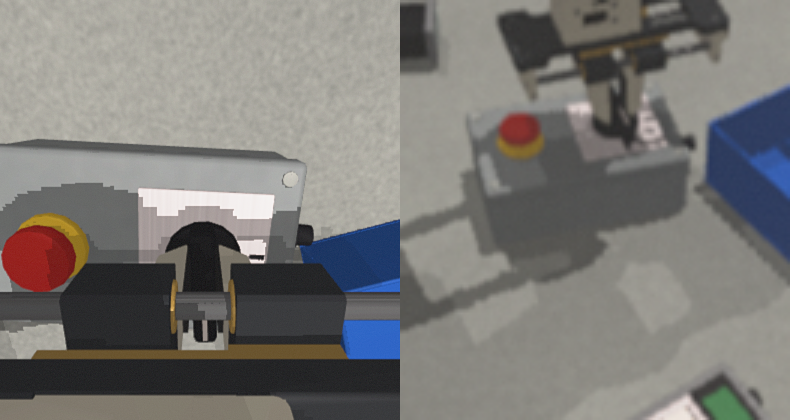

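The bar is still square between the pads (white line at about (206,328)) and sits about 85° from the box axis. The torque reading shows it pressed against the hard stop, and it has been held there for over 2 s.

```bash
python3 -c "
from cell import robot
print(robot.hand_in())"
```

```text
the job is handed in; nothing more can be done
None
```

I pressed 1, 6 and enter in order, each right down and released, then turned the switch clockwise to its hard stop and held it there for over 2 s; the job was handed in at about 17.7 s with the gripper still holding it, and no verdict came back.

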